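# Load a brass tube on the sloped cutting rail against its flip stop

## Task

Set up the jeweller's cutting jig: first flip the stop flag fully down across the sloped rail. Then take the longest brass tube from the rack, lay it (do not drop it) lengthwise in the rail's V a few centimetres uphill of the stop and let go of it there, and lastly push it down the rail until its lower end sits against the lowered stop. Leave the tube lying there, the stop down, and the other tubes, the bangle and the bench block undisturbed.

Things in the scene. Friction and masses are not known exactly. Their poses are not given: they have to be found in the camera images.
- rail: Fixed narrow aluminium V trough, open side up, rising at 26 deg away from the robot; its direction varies. x: uphill along the axis of a 24 mm tube lying in the V; y: across, level, to the left; z: square to the slope, up. Origin: on that axis at the stop's face (uphill face of the lowered flag), 85 mm above the table. V from x = -25 to 190 mm. A tube left in it stays put by friction.
- stop_flag (a joint): Angle (rad) of the steel stop flag, hinged left (+y) of the rail about an axis parallel to rail x. 0: leaning 20 deg outward (to +y) from rail z; 0.35: along rail z; 1.92 (limit): down, lying level across the V towards -y. Starts between 0 and 0.3. Friction (0.03 N m) holds it where it is left; about 1 N at the tip turns it.
- stop_hinge (a point): Point on the flag's hinge axis, at rail x = -3, y = 36, z = 3 mm. Its frame turns with the flag: the frame equals the rail's at joint value 0.
- stop_tip (a point): Point on the flag's centre line 60 mm from the hinge, at the flag's free end. The flag is a bar 6 mm thick along rail x, 16 mm wide in its plane of swing, 68 mm long from the hinge, with a 14 mm thick end.
- tube_long: The tube to load, the longest of three plain brass tubes: 24 mm outside diameter, 120 mm long, about 0.15 kg, ends look dark. Origin at its middle on its axis; x along its axis. Both ends are alike and it may have rolled to any angle.
- tube_mid: Brass tube, 24 mm diameter, 88 mm long; leave it. Origin at its middle, x along its axis.
- tube_short: Brass tube, 24 mm diameter, 62 mm long; leave it. Origin at its middle, x along its axis.
- rack: Fixed wooden rack, 75 by 175 mm base 10 mm thick, origin under its centre. Three places 62 mm apart along its y; in each a tube lies level along rack x, axis 50 mm above the table, on two notched posts at x = +-22 mm (8 mm thick, up to 16 mm wide). 28 mm free height under the tube between them. Which tube lies where varies.
- bangle: Copper bangle lying on the table, 68 mm across, 16 mm high; leave it.
- bench_block: Loose square steel bench block on the table to the right, 50 by 50 mm, 18 mm high; leave it.
- load_spot (a point): Rail point x = 100 mm, y = z = 0, same frame as the rail. Section there: V edges at y = +-8.5, z = -9 mm (sheet corners reach y = +-9.7), V bottom z = -14.6; below it a 12 mm wide beam down to z = -38 mm, on thin posts; fingers can straddle it.
- magnifier (a point): Middle of the front (robot-side) edge of the bench magnifier fixed to the jig: black level frame with clear lens, 14 mm thick, reaching 112 mm uphill from this edge and 71 mm to either side, over the rail's upper part. 14 mm column 92 mm uphill of it and 90 mm to the right. It is rigid: near the rail's upper end the tool must lean back to the robot, square to the slope.
Not all that is in view belongs to the job. What is shaped like the tube_long but grey or white is not meant.

How it is judged (in metres and radians):
On the way, in this order (a step that is already met when the one before it is completed fails the run):
1. the stop flag is flipped fully down across the rail (value of joint stop_flag above 1.85 rad), for 0.2 s.
2. with the stop down, the longest tube lies in the V, let go and at rest, its lower end 12 to 68 mm uphill of the stop (value of joint stop_flag above 1.85 rad and x of tube_long in the frame of rail between 0.072 and 0.128 m and y of tube_long in the frame of rail between -0.003 and 0.003 m and z of tube_long in the frame of rail between -0.003 and 0.003 m and angle between the x axis of tube_long and the x axis of rail, either way round below 0.05 rad and contact force between tube_long and the fingers below 0.05 N and linear speed of tube_long below 0.02 m/s), for 0.2 s.
3. the tube has been pushed down the rail to the stop (gap under 2.5 mm) (value of joint stop_flag above 1.85 rad and x of tube_long in the frame of rail below 0.0625 m and angle between the x axis of tube_long and the x axis of rail, either way round below 0.05 rad), for 0.2 s.
At the end, for the whole second after the job is handed in: The stop flag is down (joint above 1.85 rad); the longest tube lies at rest in the V of the rail, within 3 mm of its seated line and 0.05 rad of its direction, its lower end within 2.5 mm of the stop's face (all of step 3 and x of tube_long in the frame of rail above 0.057 m and y of tube_long in the frame of rail between -0.003 and 0.003 m and z of tube_long in the frame of rail between -0.003 and 0.003 m and linear speed of tube_long below 0.02 m/s); the robot touches nothing.
It fails at once if the longest tube is dropped, thrown or knocked (faster than 0.45 m/s while not held by the fingers) (contact force between tube_long and the fingers below 0.05 N and linear speed of tube_long above 0.45 m/s).
It fails at once if another tube is moved more than 15 mm (distance of any of tube_mid, tube_short from where it was at the start of the episode above 0.015 m).
It fails at once if the bangle or the bench block is moved more than 25 mm (distance of any of bangle, bench_block from where it was at the start of the episode above 0.025 m).
It also fails if it takes over 58 s, if anything falls off the work surface, if the arm or the gripper's body presses on something with over 40 N, if the wrist force passes 120 N, or if a joint passes its speed limit or range.

## Robot

A 6-joint arm with a two-finger parallel gripper is mounted at the origin on the work surface. World frame = base frame: x ahead of the robot, y to its left, z up, the work surface at z = 0. Lengths are in mm, angles in rad, forces in N, time in s.
With the tool pointing down it reaches from about 350 to 725 mm from the base axis. Payload 4.3 kg.
Tool frame: the origin (TCP) lies at the very end of the fingers, on their centre line; the grasp point (between the pads) lies grasp_offset behind it (grasp_offset is the distance from the TCP to the grasp point, in mm); x points along the fingers, y is the direction in which the jaws open and shut, and the axes are right-handed (so a half turn about x gives the same grasp; the last joint's range is limited). The gripper opens to 85 mm and grips with 20 to 120 N. Pads are 22 mm wide; open, the fingers measure 114 mm over their backs; the gripper's body (76 mm by 85 mm) begins 54 mm behind the grasp point. The pads swing forward as they close: fully open they stand 13 mm farther back than shut.
Start: joints at [-1.249, 0.377, 0.081, 1.274, 0, 1.46], TCP at [240.656, -522.256, 231.329] pointing down, gripper open.
Joint ranges: [-2.72, 2.72], [-0.84, 1.66], [-1.02, 1.22], [-1.77, 2.12], [-1.37, 1.28], [-3.14, 3.14]. Speed limits (rad/s): [2.57, 2.57, 3.14, 3.14, 3.14, 3.14].

## Interface

Orientations are given as a unit quaternion [x, y, z, w].
In Python, from station import get_obs, snapshot, calibration, close_job, grasp_offset gives the robot as it stands.
- The arm moves only by the shell command python3 -m handwheel 'ROWS' [FORCE]. ROWS is JSON, a list of rows, each a list of 5 numbers: the shift along the tool's x, y, z in m, then the turn about the tool's x in rad, then the opening, from 0 (shut) to 1 (fully open). A call has 1 to 8 rows; each row is the pose to reach, as a shift and turn from the pose commanded when the call began, along the tool's axes at that moment; what a row does not reach only later rows make up. A row lasts 1/8 s, in which the tool goes at most 62.5 mm and 10.7 degrees, less where a joint would pass 70% of its speed; a pose out of reach is approached as far as the arm can. A call with a gripper value outside its range is refused whole. The fingers move at their own pace and stop on an object; FORCE is the grip in N (left out, the last holds). Time passes only in rows, so rows that repeat a pose let the fingers close. It gives the time, the measured TCP pose, the force and the opening at its end, in the units of the state.
- get_obs(): the state, without advancing time (a new reading comes with each control period).
- snapshot(name): name is "scene" or "top" or "wrist"; returns (picture, depth): 420x560x3 uint8, red, green, blue; 420x560 float32, mm along the optical axis (not along the pixel's ray), 0 where there is no reading.
- calibration(name): a dict with "mtx" (3x3 intrinsics, pixels), "extrinsics" (4x4, takes a point from camera to world coordinates); the wrist camera has in their place "tool_from_camera" (4x4, takes a point from camera to tool coordinates, whose origin is the TCP and whose axes are the tool frame's). Camera axes: x right, y down, z forward; pixel columns grow to the right and rows downward; lengths in mm; the calibration is good to about 2 mm. The wrist camera is an equidistant fisheye: a pixel r from the principal point sees the ray r / f radians off the axis. A picture is of the moment at which its call begins: read the wrist's pose just before it. calibration takes no time and is no camera call.
- close_job(): hands the job in, once; it reports no verdict.
The state is a dict: "clock": time; "joint_positions": joint angles; "qd": joint speeds; "joint_efforts": joint torques, N m; "eef_pos": TCP position; "tool_rot": TCP orientation; "contact_force": force on the tool from outside, world axes, zero at the start; "torque": the same for the moment, N m; "finger_gap": finger opening in mm.
Only numpy, scipy, OpenCV 4.12 (cv2) and the standard library are available. Lean on these libraries where they do the work, as an engineer would, in place of code of your own. Each camera call takes 0.05 s, during which the arm holds its last target.

## Working session

There is one attempt and no reset: what is moved stays moved. The work goes in short steps, Python scripts to look and compute and a shell command to move; the robot and the scene stay as the last step left them, time stands still between calls to the robot, and variables do not carry over. Pictures are saved under pics/ and viewed, and the job is handed in when it is done.

```bash
ls; mkdir -p pics; python3 - <<'E'
from station import get_obs, snapshot, calibration, grasp_offset
import cv2, numpy as np
print(get_obs(), grasp_offset)
for n in ("scene","top","wrist"):
    p,d=snapshot(n); cv2.imwrite(f"pics/{n}0.png",p[:,:,::-1]); np.save(f"pics/{n}0.npy",d)
    print(n,{k:np.round(v,4).tolist() if not isinstance(v,str) else v for k,v in calibration(n).items()})
E
```

```text
pics
{'clock': 0.0, 'joint_positions': array([-1.24930999e+00,  3.78072557e-01,  7.96462393e-02,  1.27442639e+00,
        1.17264200e-05,  1.46048551e+00]), 'qd': array([ 0.00111599,  0.00169168, -0.00043165,  0.00124069, -0.00045656,
       -0.00016262]), 'joint_efforts': array([ 1.39428015e-03, -4.63603234e+01,  2.69876862e+01,  2.07111414e-02,
        1.71421939e-04,  8.51714432e-07]), 'eef_pos': array([ 240.43350702, -521.59378775,  230.36335645]), 'tool_rot': array([-0.69061793, -0.15220346,  0.69076293, -0.1507566 ]), 'contact_force': array([-0.49395016,  0.2407233 ,  0.13978815]), 'torque': array([-0.01338627, -0.02336177, -0.04516187]), 'finger_gap': 85.26422517778782} 18.700000000000003
scene {'mtx': [[458.0081, 0.0, 277.9054], [0.0, 458.0081, 214.0466], [0.0, 0.0, 1.0]], 'extrinsics': [[-0.0634, 0.7337, -0.6765, 1180.1726], [0.998, 0.0478, -0.0417, 28.6223], [0.0018, -0.6778, -0.7352, 929.7794], [0.0, 0.0, 0.0, 1.0]]}
top {'mtx': [[529.5515, 0.0, 279.4871], [0.0, 529.5515, 211.4404], [0.0, 0.0, 1.0]], 'extrinsics': [[-0.0038, -0.9832, 0.1826, 302.896], [-0.9999, 0.0007, -0.0171, -28.0737], [0.0167, -0.1826, -0.983, 1458.7288], [0.0, 0.0, 0.0, 1.0]]}
wrist {'mtx': [[325.1923, 0.0, 276.0885], [0.0, 325.1923, 212.6073], [0.0, 0.0, 1.0]], 'tool_from_camera': [[-0.0006, -0.2919, 0.9565, -141.5648], [1.0, 0.0001, 0.0007, -0.0159], [-0.0003, 0.9565, 0.2919, -74.4659], [0.0, 0.0, 0.0, 1.0]]}
```

View pics/top0.png

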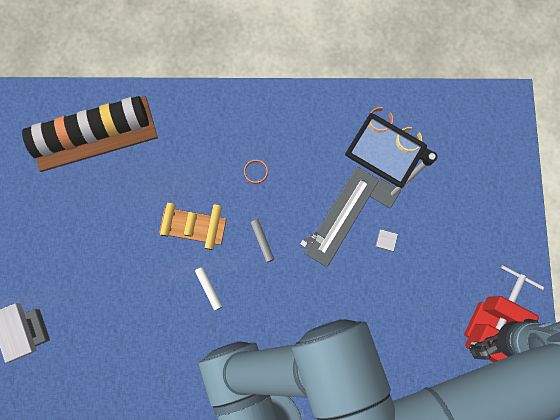

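View pics/scene0.png

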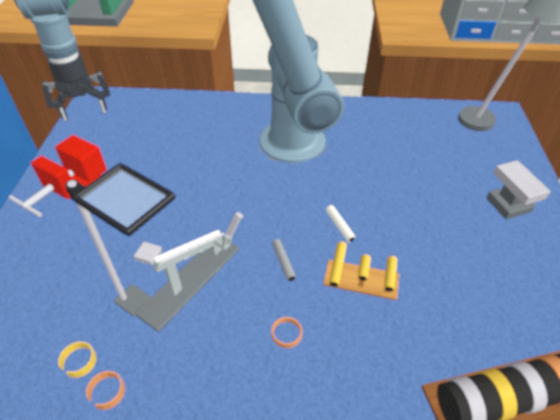

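View pics/wrist0.png

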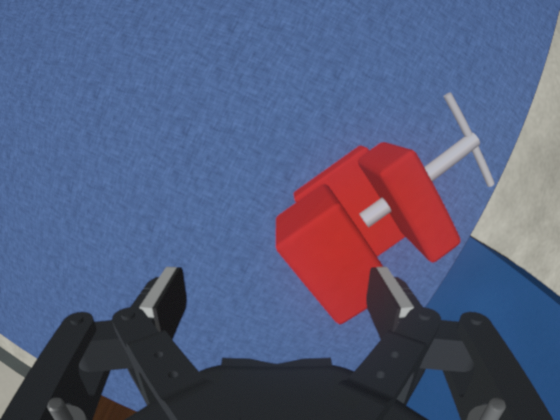

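Top view: the brass tubes are in the rack at about (167,218), (190,224) and (213,226). The grey rod at (262,240) and the white rod at (208,288) are decoys. The rail runs from (313,242) to (362,183). I'll crop in close and measure.

```bash
cat > h.py <<'E'
import numpy as np, cv2
from station import get_obs, snapshot, calibration, grasp_offset
from scipy.spatial.transform import Rotation as R
def ray(name,uv,T=None):
    c=calibration(name);K=c['mtx'];uv=np.atleast_2d(uv).astype(float)
    x=(uv[:,0]-K[0,2])/K[0,0];y=(uv[:,1]-K[1,2])/K[1,1]
    if name=='wrist':
        r=np.hypot(x,y);s=np.where(r>1e-9,np.sin(r)/np.maximum(r,1e-9),1);d=np.c_[x*s,y*s,np.cos(r)]
        E=T@c['tool_from_camera']
    else: d=np.c_[x,y,np.ones_like(x)];E=c['extrinsics']
    return E[:3,3],d@E[:3,:3].T,d
def onplane(name,uv,z,T=None):
    o,d,_=ray(name,uv,T); return o+d*((z-o[2])/d[:,2])[:,None]
def deproj(name,uv,dep,T=None):
    o,d,dc=ray(name,uv,T); uv=np.atleast_2d(uv).astype(int)
    return o+d*(dep[uv[:,1],uv[:,0]]/dc[:,2])[:,None]
def project(name,P,T=None):
    c=calibration(name);K=c['mtx'];P=np.atleast_2d(P)
    E=T@c['tool_from_camera'] if name=='wrist' else c['extrinsics']
    p=(P-E[:3,3])@E[:3,:3]
    if name=='wrist':
        th=np.arctan2(np.hypot(p[:,0],p[:,1]),p[:,2]);n=np.hypot(p[:,0],p[:,1]);q=p[:,:2]/n[:,None]*th[:,None]
    else:q=p[:,:2]/p[:,2:]
    return q*[K[0,0],K[1,1]]+[K[0,2],K[1,2]]
def toolT():
    o=get_obs();T=np.eye(4);T[:3,:3]=R.from_quat(o['tool_rot']).as_matrix();T[:3,3]=o['eef_pos'];return T
E
python3 - <<'E'
from h import *
p=cv2.imread('pics/top0.png')
a=cv2.resize(p[190:260,145:285],None,fx=5,fy=5,interpolation=cv2.INTER_CUBIC)
b=cv2.resize(p[100:275,290:450],None,fx=3.4,fy=3.4,interpolation=cv2.INTER_CUBIC)
cv2.imwrite('pics/c1.png',a);cv2.imwrite('pics/c2.png',b)
s=cv2.imread('pics/scene0.png');cv2.imwrite('pics/c3.png',cv2.resize(s[155:335,65:255],None,fx=3.3,fy=3.3,interpolation=cv2.INTER_CUBIC))
hsv=cv2.cvtColor(p,cv2.COLOR_BGR2HSV);m=cv2.inRange(hsv,(18,100,90),(32,255,255));m[:190]=0;m[270:]=0;m[:,240:]=0;m[:,:150]=0
d=np.load('pics/top0.npy')
cs,_=cv2.findContours(m,cv2.RETR_EXTERNAL,cv2.CHAIN_APPROX_NONE)
for c in cs:
    if cv2.contourArea(c)<30: continue
    (cx,cy),wh,ang=r=cv2.minAreaRect(c);bx=cv2.boxPoints(r)
    if wh[0]>wh[1]: pass
    b=sorted(range(4),key=lambda i:bx[i][1]); 
    e1=(bx[b[0]]+bx[b[1]])/2;e2=(bx[b[2]]+bx[b[3]])/2
    P=onplane('top',[e1,e2,(cx,cy)],50); print(r,P.round(1).tolist(),np.linalg.norm(P[0]-P[1]),'depth z',deproj('top',[(cx,cy)],d)[0].round(1))
# jig depth points
for uv in [(340,215),(350,200),(325,235),(316,240),(372,112),(424,143),(350,155),(400,182),(375,150),(431,157)]:
    print(uv,deproj('top',[uv],d)[0].round(1))
E
```

```text
((189.8939208984375, 223.50401306152344), (8.858450889587402, 22.970169067382812), 11.888657569885254) [[562.4, 182.7, 50.0], [501.3, 193.7, 50.0], [531.7, 188.3, 50.0]] 62.14660104796035 depth z [530.  186.7  60.3]
((212.8076934814453, 226.46153259277344), (8.825225830078125, 44.51836395263672), 11.309932708740234) [[583.4, 116.0, 50.0], [464.8, 137.1, 50.0], [523.6, 126.7, 50.0]] 120.49398387326828 depth z [521.6 125.3  62.5]
((167.42941284179688, 218.817626953125), (8.785682678222656, 32.86496353149414), 12.52880859375) [[588.6, 240.8, 50.0], [501.0, 256.8, 50.0], [544.6, 248.9, 50.0]] 88.98473542015577 depth z [542.4 246.4  62.6]
(340, 215) [ 542.8 -207.7  115.9]
(350, 200) [ 578.1 -231.5  136.3]
(325, 235) [ 504.7 -178.2   16.9]
(316, 240) [ 485.3 -149.5   59.8]
(372, 112) [ 863.7 -321.8   11.6]
(424, 143) [ 655.2 -359.3  368.6]
(350, 155) [ 627.3 -198.1  371.7]
(400, 182) [ 566.6 -301.1  377.6]
(375, 150) [ 639.2 -252.6  369.2]
(431, 157) [ 620.7 -369.2  379.4]
```

View pics/c1.png

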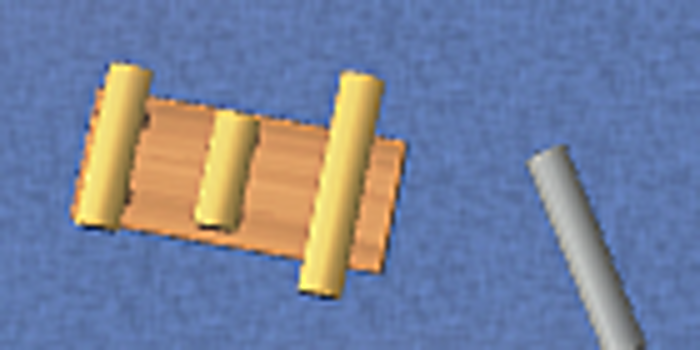

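View pics/c2.png

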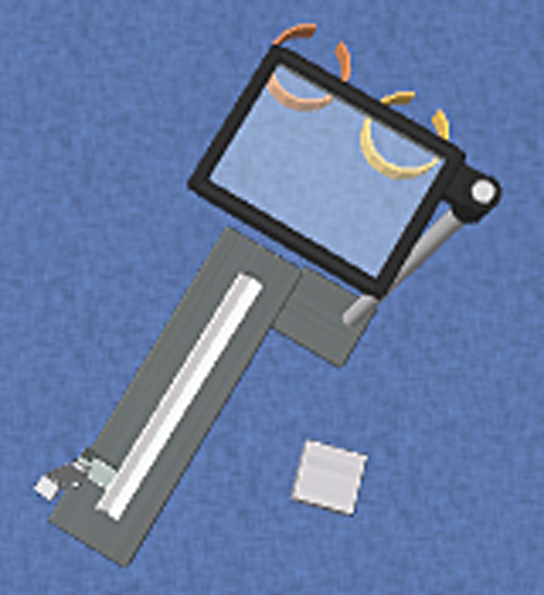

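View pics/c3.png

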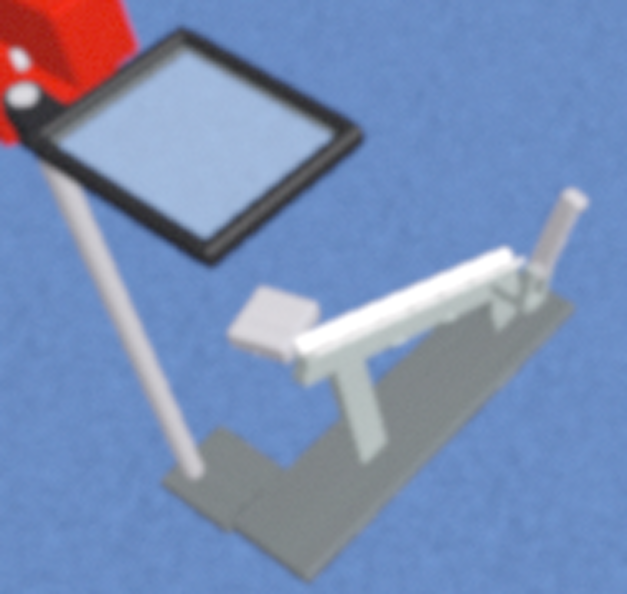

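```bash
python3 - <<'E'
from h import *
for n in ('top','scene'):
    p=cv2.imread(f'pics/{n}0.png');d=np.load(f'pics/{n}0.npy');d=cv2.medianBlur(d,3)
    H,W=d.shape;u,v=np.meshgrid(np.arange(W),np.arange(H));uv=np.c_[u.ravel(),v.ravel()]
    P=deproj(n,uv,d);ok=(d.ravel()>0)
    hsv=cv2.cvtColor(p,cv2.COLOR_BGR2HSV).reshape(-1,3)
    box=ok&(P[:,0]>430)&(P[:,0]<680)&(P[:,1]>-300)&(P[:,1]<-110)
    m=box&(P[:,2]>60)&(P[:,2]<165)&(hsv[:,1]<40)&(hsv[:,2]>190)
    Q=P[m];print(n,m.sum())
    # fit plane-ish line: PCA on points of rail (drop flag by line distance)
    for it in range(6):
        c=Q.mean(0);U,S,Vt=np.linalg.svd(Q-c);dv=Vt[0]*np.sign(Vt[0][0]);r=np.linalg.norm(np.cross(Q-c,dv),axis=1)
        Q=Q[r<max(9,2.2*np.median(r))]
    t=(Q-c)@dv
    print(len(Q),'c',c.round(1),'dir',dv.round(3),'heading',np.degrees(np.arctan2(dv[1],dv[0])).round(2),'slope',np.degrees(np.arcsin(dv[2])).round(2),'ends',(c+dv*t.min()).round(1),(c+dv*t.max()).round(1),t.max()-t.min())
    F=box&(P[:,2]>60)&(P[:,2]<180)&(~m)&(hsv[:,1]<70)
    G=P[box&(P[:,2]>125)&(P[:,0]<520)]; print('flag high',len(G),G.mean(0).round(1) if len(G) else '',G.round(0)[:20].tolist())
    M=ok&(P[:,2]>330)&(P[:,2]<400)&(hsv[:,2]<60)&(P[:,0]>540)&(P[:,1]<-150)
    print('mag',M.sum(),np.percentile(P[M][:,2],[5,50,95]))
    c2,_=cv2.findContours(M.reshape(H,W).astype(np.uint8),cv2.RETR_EXTERNAL,cv2.CHAIN_APPROX_NONE)
    k=max(c2,key=cv2.contourArea);h=cv2.approxPolyDP(cv2.convexHull(k),6,True)[:,0];print(h.tolist(),onplane(n,h,375).round(1).tolist())
E
```

```text
top 628
564 c [ 543.1 -215.   113.4] dir [ 0.761 -0.479  0.438] heading -32.18 slope 26.01 ends [ 458.7 -161.9   64.7] [ 620.2 -263.5  157.8] 212.36860595514963
flag high 36 [ 469.4 -117.1  141.4] [[477.0, -112.0, 139.0], [478.0, -115.0, 135.0], [478.0, -118.0, 133.0], [479.0, -121.0, 128.0], [474.0, -112.0, 146.0], [474.0, -115.0, 143.0], [475.0, -117.0, 139.0], [476.0, -120.0, 134.0], [476.0, -123.0, 131.0], [471.0, -112.0, 146.0], [471.0, -114.0, 147.0], [472.0, -117.0, 144.0], [472.0, -120.0, 141.0], [473.0, -123.0, 135.0], [474.0, -126.0, 131.0], [469.0, -112.0, 146.0], [469.0, -114.0, 148.0], [469.0, -117.0, 149.0], [469.0, -119.0, 145.0], [470.0, -122.0, 138.0]]
mag 1071 [368.14332247 372.99864215 375.39618129]
[[370, 113], [436, 154], [401, 187], [345, 154]] [[720.6, -243.6, 375.0], [628.7, -381.7, 375.0], [556.4, -303.4, 375.0], [628.5, -187.0, 375.0]]
scene 869
719 c [ 547.4 -215.7  111.1] dir [ 0.767 -0.473  0.434] heading -31.7 slope 25.71 ends [ 456.2 -159.4   59.5] [ 620.4 -260.8  152.4] 214.1827601542694
flag high 55 [ 471.9 -115.4  135.8] [[458.0, -114.0, 141.0], [461.0, -111.0, 145.0], [464.0, -116.0, 144.0], [466.0, -113.0, 147.0], [465.0, -111.0, 146.0], [466.0, -118.0, 143.0], [469.0, -115.0, 146.0], [469.0, -113.0, 146.0], [468.0, -111.0, 145.0], [467.0, -118.0, 141.0], [468.0, -115.0, 142.0], [470.0, -113.0, 144.0], [470.0, -110.0, 144.0], [468.0, -120.0, 138.0], [469.0, -118.0, 139.0], [469.0, -115.0, 140.0], [471.0, -113.0, 142.0], [471.0, -110.0, 143.0], [470.0, -120.0, 136.0], [471.0, -118.0, 138.0]]
mag 354 [370.20910905 371.69845004 372.77889934]
[[68, 189], [82, 187], [127, 233]] [[634.4, -369.5, 375.0], [628.0, -347.1, 375.0], [726.0, -239.0, 375.0]]
```

```bash
cat >> h.py <<'E'
H=np.radians(-32.0);O=np.array([471.5,-169.3,85]);S=np.radians(26)
def rail():
    X=np.array([np.cos(S)*np.cos(H),np.cos(S)*np.sin(H),np.sin(S)]);Y=np.array([-np.sin(H),np.cos(H),0]);return X,Y,np.cross(X,Y)
def rp(x,y,z):
    a=rail();return O+x*a[0]+y*a[1]+z*a[2]
def torail(P): return np.array(rail())@(np.asarray(P)-O)
def rel(P,head=None):
    "shift in tool axes (m) from measured pose to P, turn"
    T=toolT();s=T[:3,:3].T@(np.asarray(P)-T[:3,3])/1000
    z=T[:3,2];cur=np.arctan2(z[1],z[0]);t=None
    if head is not None: t=-((head-cur+np.pi)%(2*np.pi)-np.pi)
    return s.round(4),t
E
python3 - <<'E'
from h import *
T=toolT();print(T.round(3));z=T[:3,2];print('zhead',np.degrees(np.arctan2(z[1],z[0])))
print('hinge',rp(-3,36,3))
for q in (0.19,1.0,1.92):
    a=np.radians(20)-q; print(q,rp(-3,36+60*np.sin(a),3+60*np.cos(a)))
print(rel([400,-90,200],H), rp(-3,75,40))
E
```

```text
[[-0.00000e+00  4.19000e-01 -9.08000e-01  2.40504e+02]
 [ 1.00000e-03 -9.08000e-01 -4.19000e-01 -5.21765e+02]
 [-1.00000e+00 -1.00000e-03 -0.00000e+00  2.30600e+02]
 [ 0.00000e+00  0.00000e+00  0.00000e+00  1.00000e+00]]
zhead -155.25907601586957
hinge [ 487.17515232 -136.64449975   86.3812687 ]
0.19 [ 470.18737918 -114.82273813  139.62811164]
1.0 [ 450.16501966 -156.3879624   129.28168552]
1.92 [ 455.38307099 -187.52930602   86.37383624]
(array([ 0.0311, -0.3253, -0.3256]), np.float64(-2.1512767094428984)) [494.08689042 -94.97547533 119.63664841]
```

```bash
python3 -m handwheel '[[0.015,-0.036,-0.052,-0.18,0],[0.015,-0.072,-0.104,-0.36,0],[0.015,-0.108,-0.156,-0.54,0],[0.015,-0.144,-0.208,-0.72,0],[0.015,-0.180,-0.260,-0.9,0],[0.015,-0.216,-0.312,-1.08,0],[0.015,-0.252,-0.364,-1.26,0],[0.015,-0.288,-0.416,-1.44,0]]'
python3 - <<'E'
from h import *
T=toolT();z=T[:3,2];print(T[:3,3],np.degrees(np.arctan2(z[1],z[0])))
print(rel(rp(-8,85,33),H))
E
```

```text
clock: 1.15
eef_pos: [494.7, -91.3, 216.2]
tool_rot: [0.418, 0.57, -0.418, 0.571]
contact_force: [-0.2, -1.0, -0.1]
finger_gap: 0.1
[494.6784021  -91.26821707 216.22734012] -72.41640632843313
(array([ 0.1051,  0.005 , -0.0042]), np.float64(-0.7053993622550307))
```

```bash
python3 -m handwheel '[[0,0.002,-0.002,-0.18,0],[0,0.005,-0.004,-0.36,0],[0,0.005,-0.004,-0.54,0],[0,0.005,-0.004,-0.705,0],[0,0.005,-0.004,-0.705,0]]'
python3 - <<'E'
from h import *
T=toolT();z=T[:3,2];print(T[:3,3],np.degrees(np.arctan2(z[1],z[0])))
p,d=snapshot('wrist');np.savez('pics/w1.npz',p=p,d=d,T=T);im=p[:,:,::-1].copy()
for q in [rp(0,0,0),rp(-25,0,-12),rp(190,0,-12),rp(190,8.5,-9),rp(-25,8.5,-9),rp(-25,-8.5,-9),rp(190,-8.5,-9),rp(-3,36,3)]+[rp(-3,36+60*np.sin(np.radians(20)-.19),3+60*np.cos(np.radians(20)-.19))]:
    u=project('wrist',q,T)[0];cv2.circle(im,(int(round(u[0])),int(round(u[1]))),2,(0,0,255),-1)
cv2.imwrite('pics/w1.png',im)
E
```

```text
clock: 1.78
eef_pos: [497.4, -87.8, 216.0]
tool_rot: [0.198, 0.679, -0.198, 0.679]
contact_force: [0.1, 0.3, 0.2]
finger_gap: 0.1
[497.39326965 -87.7571675  216.00545089] -32.466995027308215
```

View pics/w1.png

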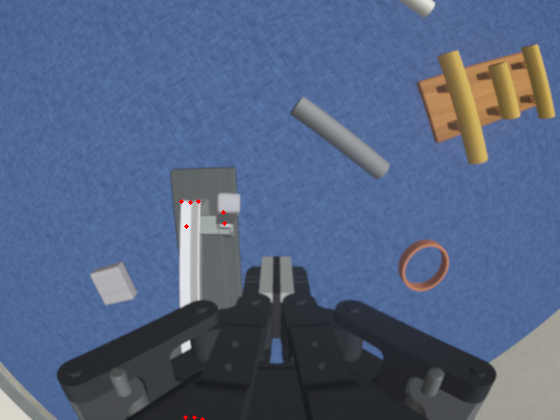

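```bash
python3 -m handwheel '[[0.05,0,0,0,0],[0.105,0,0,0,0],[0.105,0,0,0,0]]'
python3 -m handwheel '[[0,-0.015,0,0,0],[0,-0.027,0,0,0],[0,-0.037,0,0,0],[0,-0.047,0,0,0],[0,-0.058,0,0,0],[0,-0.07,0,0,0],[0,-0.082,0,0,0],[0,-0.082,0,0,0]]'
python3 - <<'E'
from h import *
T=toolT();print(torail(T[:3,3]).round(1))
p,d=snapshot('wrist');np.savez('pics/w2.npz',p=p,d=d,T=T);cv2.imwrite('pics/w2.png',p[:,:,::-1])
E
```

```text
clock: 2.2
eef_pos: [493.1, -86.5, 107.5]
tool_rot: [0.198, 0.683, -0.198, 0.675]
contact_force: [-1.1, -0.1, 0.1]
finger_gap: -0.1
clock: 3.2
eef_pos: [452.9, -157.9, 111.1]
tool_rot: [0.197, 0.679, -0.198, 0.679]
contact_force: [-0.9, -0.9, -0.4]
finger_gap: 0.1
[-8.1 -0.2 33. ]
```

View pics/w2.png

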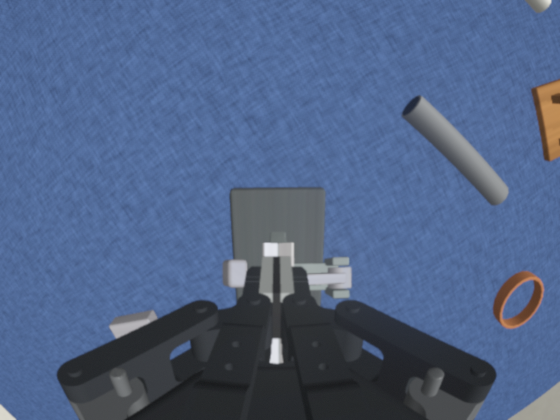

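The flag has swung across the V, with its tip at (236,273) and hinge at (341,278). Next I'll press it down.

```bash
python3 -m handwheel '[[0.004,0,0.006,0,0],[0.008,0,0.01,0,0],[0.012,0,0.014,0,0],[0.015,0,0.014,0,0],[0.015,0,0.014,0,0]]'
python3 -m handwheel '[[0.0015,0,0,0,0],[0.003,0,0,0,0],[0.003,0,0,0,0]]'
python3 - <<'E'
from h import *
T=toolT();print(torail(T[:3,3]).round(1))
p,d=snapshot('wrist');np.savez('pics/w3.npz',p=p,d=d,T=T);cv2.imwrite('pics/w3.png',p[:,:,::-1])
p,d=snapshot('scene');cv2.imwrite('pics/s3.png',cv2.resize(p[200:330,130:270,::-1],None,fx=4,fy=4))
E
```

```text
clock: 3.88
eef_pos: [465.4, -164.5, 96.0]
tool_rot: [0.197, 0.679, -0.197, 0.679]
contact_force: [-0.4, 0.3, -0.2]
finger_gap: -0.2
clock: 4.25
eef_pos: [465.8, -164.8, 94.3]
tool_rot: [0.197, 0.679, -0.197, 0.679]
contact_force: [-2.5, 1.0, 6.9]
finger_gap: -0.1
[-2.4  0.8 11.5]
```

View pics/s3.png

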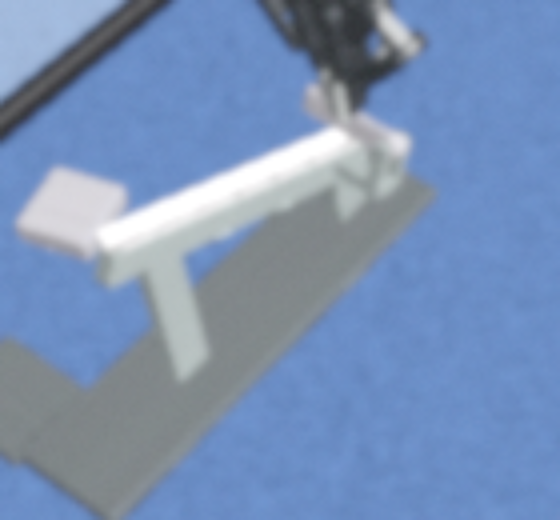

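```bash
python3 -m handwheel '[[0.0015,0,0,0,0],[0.0015,0,0,0,0],[0.0015,0,0,0,0]]'
python3 -m handwheel '[[-0.03,0,0,0,0],[-0.09,0,0,0,0],[-0.14,0,0,0,0]]'
python3 - <<'E'
from h import *
T=toolT();print(torail(T[:3,3]).round(1))
p,d=snapshot('wrist');np.savez('pics/w4.npz',p=p,d=d,T=T);im=p[:,:,::-1].copy();cv2.imwrite('pics/w4.png',im)
for P in [(-3,36,3),(-3,-24,3),(-3,-32,11),(-6,10,11),(0,10,11)]: print(P,project('wrist',rp(*P),T)[0].round(1))
E
```

```text
clock: 4.72
eef_pos: [465.9, -164.9, 93.9]
tool_rot: [0.197, 0.678, -0.197, 0.68]
contact_force: [-5.2, 1.6, 16.6]
finger_gap: -0.2
clock: 5.1
eef_pos: [465.4, -164.4, 233.6]
tool_rot: [0.197, 0.679, -0.197, 0.679]
contact_force: [1.7, -0.0, -0.1]
finger_gap: 0.2
[ 58.2   0.9 137. ]
(-3, 36, 3) [314.1 201.9]
(-3, -24, 3) [249.2 202.2]
(-3, -32, 11) [239.6 200.7]
(-6, 10, 11) [286.3 197.1]
(0, 10, 11) [286.3 203.6]
```

View pics/w4.png

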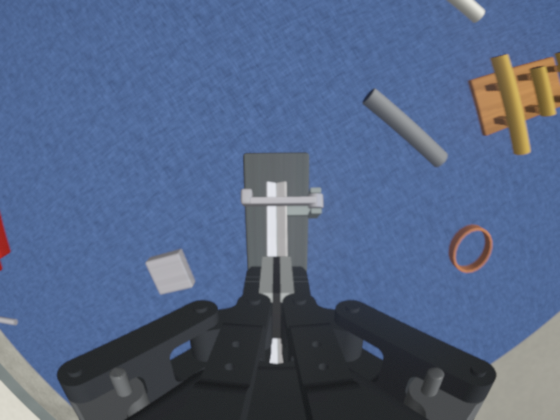

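```bash
python3 - <<'E'
from h import *
f=np.load('pics/w4.npz');p=f['p'];T=f['T'];hsv=cv2.cvtColor(p,cv2.COLOR_RGB2HSV)
for v in (184,190,215,225,235,245,255):
    r=p[v,255:305].astype(int).min(1); u=np.where(r>150)[0]+255; 
    # y of edges by projecting edge lines z=-9
    us=[];
    for y in (-8.5,8.5):
        xs=np.linspace(-25,120,600);pr=project('wrist',np.array([rp(x,y,-9) for x in xs]),T);us.append(np.interp(v,pr[:,1],pr[:,0]).round(1))
    print(v,u.min(),u.max(),us)
m=cv2.inRange(hsv,(15,120,80),(32,255,255));m[:,:485]=0;m[:,535:]=0;m[165:]=0
cs,_=cv2.findContours(m,cv2.RETR_EXTERNAL,cv2.CHAIN_APPROX_NONE);c=max(cs,key=cv2.contourArea);r=cv2.minAreaRect(c);b=cv2.boxPoints(r);b=b[np.argsort(b[:,1])]
e=np.array([b[:2].mean(0),b[2:].mean(0),r[0]]);P=onplane('wrist',e,52,T);print(r,P.round(1),np.linalg.norm(P[0]-P[1]),P[:2].mean(0))
z=T[:3,2];print(rel([523.6,126.7,150],np.radians(-10.1)))
E
```

```text
184 266 286 [np.float64(266.4), np.float64(283.9)]
190 266 286 [np.float64(266.4), np.float64(284.0)]
215 267 286 [np.float64(266.4), np.float64(284.2)]
225 267 286 [np.float64(266.4), np.float64(284.3)]
235 267 287 [np.float64(266.4), np.float64(284.4)]
245 267 287 [np.float64(266.4), np.float64(284.5)]
255 267 287 [np.float64(266.4), np.float64(284.6)]
((509.5, 104.0), (98.0, 49.0), 90.0) [[469.1 157.6  52. ]
 [572.6  99.1  52. ]
 [519.9 125.7  52. ]] 118.91354865187567 [520.82129735 128.34121098  52.        ]
(array([ 0.0895,  0.2767, -0.1108]), np.float64(-0.3884202373083756))
```

```bash
sed -i 's/O=np.array(\[471.5,-169.3,85\])/O=np.array([472.1,-168.3,85])/' h.py
python3 -m handwheel '[[0,0.055,-0.022,-0.08,0.58],[0.02,0.11,-0.044,-0.16,0.58],[0.04,0.165,-0.066,-0.24,0.58],[0.07,0.22,-0.088,-0.32,0.58],[0.09,0.276,-0.111,-0.388,0.58],[0.09,0.276,-0.111,-0.388,0.58],[0.09,0.276,-0.111,-0.388,0.58]]'
python3 - <<'E'
from h import *
T=toolT();z=T[:3,2];print(T[:3,3],np.degrees(np.arctan2(z[1],z[0])))
p,d=snapshot('wrist');np.savez('pics/w5.npz',p=p,d=d,T=T);im=p[:,:,::-1].copy()
hd=np.array([np.cos(np.radians(-10.1)),np.sin(np.radians(-10.1)),0])
for t in (-60,0,60):
    u=project('wrist',np.array([523.6,126.7,50])+t*hd,T)[0];print(t,u.round(1));cv2.circle(im,(int(u[0]),int(u[1])),2,(0,0,255),-1)
cv2.imwrite('pics/w5.png',im)
E
```

```text
clock: 6.02
eef_pos: [519.1, 127.9, 141.5]
tool_rot: [0.062, 0.705, -0.062, 0.704]
contact_force: [-0.1, -0.3, -0.3]
finger_gap: 49.7
[519.12717119 127.94500397 141.46077037] -10.09220660953275
-60 [275.7 142.8]
0 [275.7 222.6]
60 [275.7 291.2]
```

View pics/w5.png

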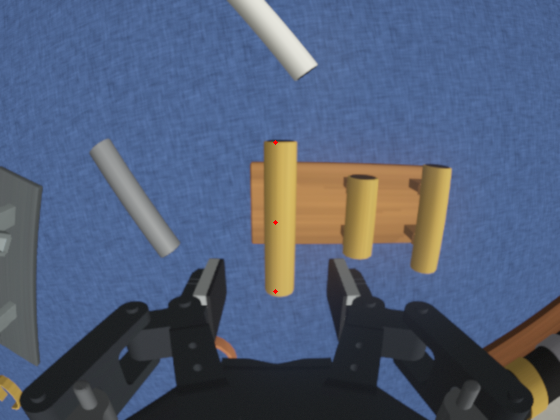

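```bash
python3 - <<'E'
from h import *
f=np.load('pics/w5.npz');p=f['p'];T=f['T'];hsv=cv2.cvtColor(p,cv2.COLOR_RGB2HSV)
hd=np.array([np.cos(np.radians(-10.1)),np.sin(np.radians(-10.1)),0]);ly=np.array([-hd[1],hd[0],0]);C=np.array([523.6,126.7,0])
for v in (145,155,165,200,240,250,270,285,292):
    m=(hsv[v,:,0]>=17)&(hsv[v,:,0]<=32)&(hsv[v,:,1]>100)&(p[v,:,0]>120);u=np.where(m[250:305])[0]+250
    P=onplane('wrist',[[u.min()-.5,v],[u.max()+.5,v]],50,T)
    print(v,u.min(),u.max(),((P-C)@ly).round(1),((P.mean(0)-C)@hd).round(1))
m=(hsv[:,280,0]>=17)&(hsv[:,280,0]<=32)&(hsv[:,280,1]>100);w=np.where(m[120:320])[0]+120
P=onplane('wrist',[[280,w.min()],[280,w.max()]],62,T);print(w.min(),w.max(),((P-C)@hd).round(1))
P=onplane('wrist',[[280,w.min()],[280,w.max()]],50,T);print(((P-C)@hd).round(1))
E
```

```text
145 266 295 [-7.3 14.2] -58.4
155 266 295 [-7.3 14.2] -51.2
165 264 297 [-8.8 15.8] -43.9
200 264 296 [-9.  15.4] -17.7
240 264 295 [-9.4 15.3] 14.2
250 266 293 [-7.9 13.9] 22.6
270 266 293 [-8.2 14.3] 40.2
285 267 292 [-7.5 13.8] 54.1
292 268 290 [-6.8 12.3] 60.8
141 295 [-62.2  56.4]
[-61.3  63.7]
```

```bash
python3 - <<'E'
from h import *
print(rel([519.3,130.7,35],np.radians(-10.1)))
E
```

```text
(array([ 0.107 ,  0.0035, -0.0009]), np.float64(-0.0012895078500823054))
```

```bash
python3 -m handwheel '[[0.0,0.0035,-0.001,0,0.58],[0.04,0.0035,-0.001,0,0.58],[0.08,0.0035,-0.001,0,0.58],[0.100,0.0035,-0.001,0,0.58],[0.106,0.0035,-0.001,0,0.58],[0.106,0.0035,-0.001,0,0.58]]' 40
python3 - <<'E'
from h import *
T=toolT();print(T[:3,3])
p,d=snapshot('wrist');np.savez('pics/w6.npz',p=p,d=d,T=T);cv2.imwrite('pics/w6.png',p[:,:,::-1])
E
```

```text
clock: 6.82
eef_pos: [519.6, 131.0, 36.4]
tool_rot: [0.063, 0.704, -0.063, 0.705]
contact_force: [-0.4, -0.9, 0.2]
finger_gap: 49.7
[519.63301814 130.98092479  36.36070439]
```

View pics/w6.png

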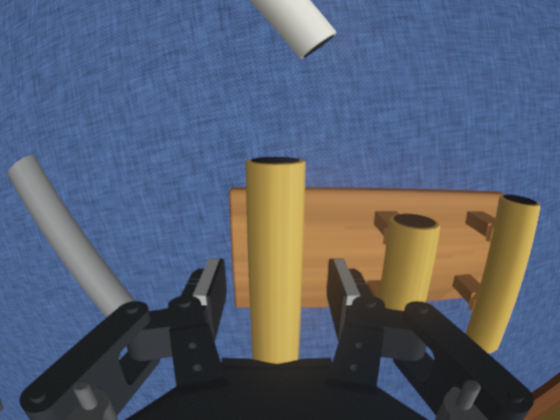

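The tube sits centred between the pads (u 247–304, pads at 224 and 328). Closing and lifting.

```bash
python3 -m handwheel '[[0,0,0,0,0.3],[0,0,0,0,0.15],[0,0,0,0,0.15],[0,0,0,0,0.1],[0,0,0,0,0.1]]' 40
python3 -m handwheel '[[-0.01,0,0,0,0.1],[-0.03,0,0,0,0.1],[-0.07,0,0,0,0.1],[-0.12,0,0,0,0.1],[-0.17,0,0,0,0.1],[-0.17,0,0,0,0.1]]'
python3 - <<'E'
from h import *
T=toolT();z=T[:3,2];print(T[:3,3])
p,d=snapshot('wrist');np.savez('pics/w7.npz',p=p,d=d,T=T);cv2.imwrite('pics/w7.png',p[:,:,::-1])
print(rel([rp(75,0,0)[0],rp(75,0,0)[1],205],H),rp(75,0,0))
E
```

```text
clock: 7.5
eef_pos: [520.1, 130.4, 37.1]
tool_rot: [0.062, 0.703, -0.064, 0.705]
contact_force: [-0.9, -4.3, 5.4]
finger_gap: 22.8
clock: 8.25
eef_pos: [522.3, 132.3, 211.0]
tool_rot: [0.063, 0.701, -0.061, 0.708]
contact_force: [-0.2, 0.2, -2.8]
finger_gap: 22.7
[522.2703517  132.31500852 210.98921066]
(array([ 0.003 , -0.3294,  0.0674]), np.float64(0.3820343998318072)) [ 529.26654349 -204.02162098  117.87783601]
```

View pics/w7.png

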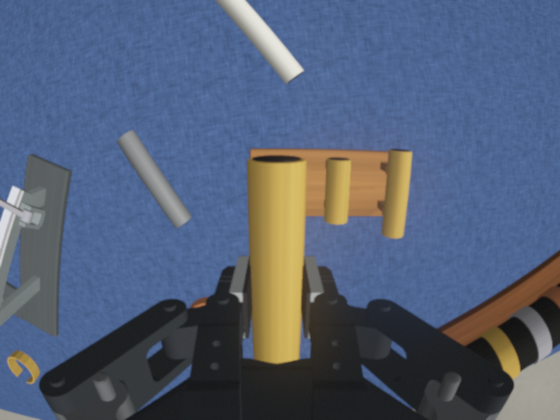

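```bash
python3 - <<'E'
from h import *
g=rp(40,0,0);print(rel([g[0],g[1],205],H))
E
python3 -m handwheel '[[0,-0.05,0.003,0.06,0.1],[0,-0.1,0.006,0.12,0.1],[0,-0.15,0.012,0.18,0.1],[0,-0.2,0.018,0.24,0.1],[0,-0.25,0.026,0.3,0.1],[0,-0.29,0.034,0.36,0.1],[0.003,-0.31,0.04,0.382,0.1],[0.003,-0.31,0.04,0.382,0.1]]'
python3 - <<'E'
from h import *
g=rp(78,0,0);print(get_obs()['eef_pos'],rel([g[0],g[1],205],H))
p,d=snapshot('wrist');np.savez('pics/w8.npz',p=p,d=d,T=toolT());cv2.imwrite('pics/w8.png',p[:,:,::-1])
p,d=snapshot('scene');cv2.imwrite('pics/s8.png',p[:,:,::-1])
E
```

```text
(array([ 0.0028, -0.3177,  0.0382]), np.float64(0.3820343998318072))
clock: 9.3
eef_pos: [503.3, -180.9, 201.2]
tool_rot: [0.196, 0.681, -0.195, 0.679]
contact_force: [-0.2, -0.2, -1.5]
finger_gap: 22.2
[ 503.31267237 -180.94769709  201.20337854] (array([-0.0039, -0.0058,  0.0369]), np.float64(-0.0016805312588084043))
```

View pics/w8.png

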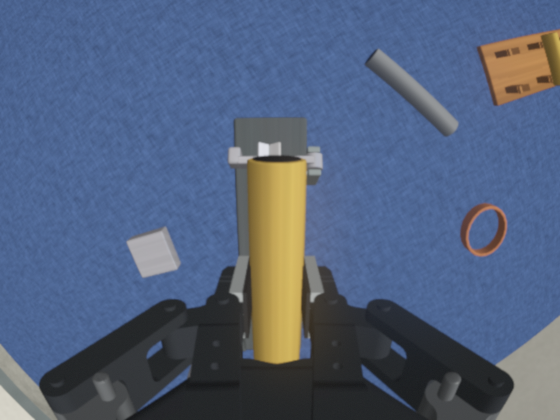

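View pics/s8.png

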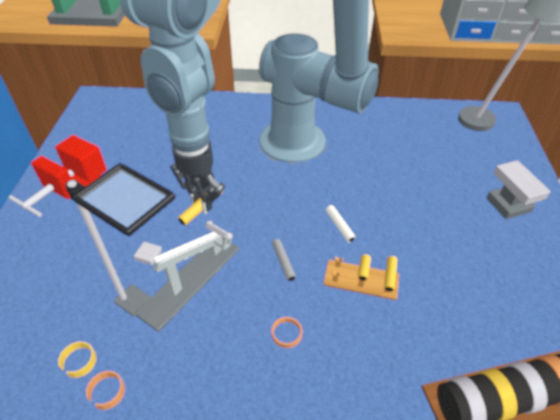

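```bash
python3 - <<'E'
from h import *
T=toolT()
hh=np.array([np.cos(H),np.sin(H),0])
for n in ('scene','top'):
    p,d=snapshot(n);Hh,W=d.shape;u,v=np.meshgrid(np.arange(W),np.arange(Hh));uv=np.c_[u.ravel(),v.ravel()]
    P=deproj(n,uv,d);k=(d.ravel()>0)&(np.linalg.norm(P[:,:2]-T[:2,3],axis=1)<130)
    Q=P[k]-T[:3,3];a=Q@hh;b=Q@T[:3,1]
    for z0 in range(50,500,50):
        s=(Q[:,2]>z0)&(Q[:,2]<z0+50)
        if s.sum()>20: print(n,z0,s.sum(),'uphill max',np.percentile(a[s],98).round(),'lat',np.percentile(b[s],[2,98]).round())
E
```

```text
scene 50 680 uphill max 18.0 lat [-59.  63.]
scene 100 532 uphill max 37.0 lat [-12.  48.]
scene 150 1317 uphill max 127.0 lat [-49.  51.]
scene 200 910 uphill max 36.0 lat [-17.  35.]
scene 250 961 uphill max 50.0 lat [-26.  40.]
scene 300 2027 uphill max 51.0 lat [-33.  45.]
scene 350 1955 uphill max 43.0 lat [-26.  40.]
scene 400 2202 uphill max 50.0 lat [-35.  56.]
scene 450 748 uphill max 51.0 lat [-31.  56.]
top 50 83 uphill max 14.0 lat [41. 63.]
top 100 38 uphill max 12.0 lat [43. 60.]
top 450 3672 uphill max 39.0 lat [-53.  50.]
```

```bash
python3 - <<'E'
from h import *
f=np.load('pics/w8.npz');p=f['p'];T=f['T']
for v in (144,147,150):
    r=p[v,245:295].astype(int).min(1);u=np.where(r>150)[0]+245
    us=[]
    for y in (-9.7,9.7):
        xs=np.linspace(-25,60,400);pr=project('wrist',np.array([rp(x,y,-9) for x in xs]),T);us.append(np.interp(v,pr[:,1],pr[:,0]).round(1))
    print(v,u.min(),u.max(),us)
print(project('wrist',rp(-25,0,-9),T),project('wrist',rp(-6,25,11),T))
E
```

```text
144 258 280 [np.float64(256.7), np.float64(279.5)]
147 258 280 [np.float64(256.6), np.float64(279.5)]
150 258 280 [np.float64(256.6), np.float64(279.5)]
[[268.09185469 143.73032507]] [[299.56819077 157.22818324]]
```

```bash
sed -i 's/O=np.array(\[472.1,-168.3,85\])/O=np.array([472.4,-167.8,85])/' h.py
python3 -m handwheel '[[0.0,-0.0025,0.018,0,0.1],[0.0,-0.0052,0.037,0,0.1],[0.02,-0.0052,0.037,0,0.1],[0.04,-0.0052,0.037,0,0.1],[0.05,-0.0052,0.037,0,0.1],[0.05,-0.0052,0.037,0,0.1]]' 25
python3 - <<'E'
from h import *
T=toolT();g=rp(78,0,0);g[2]-=13.3;print(T[:3,3],g,rel(g,H))
p,d=snapshot('wrist');np.savez('pics/w9.npz',p=p,d=d,T=T);cv2.imwrite('pics/w9.png',p[:,:,::-1])
p,d=snapshot('scene');cv2.imwrite('pics/s9.png',cv2.resize(p[90:330,70:270,::-1],None,fx=2.5,fy=2.5))
E
```

```text
clock: 10.25
eef_pos: [532.2, -203.7, 152.3]
tool_rot: [0.195, 0.68, -0.194, 0.679]
contact_force: [-1.0, -0.1, -0.8]
finger_gap: 22.6
[ 532.15987281 -203.66640599  152.29543624] [ 531.85320522 -204.95048582  105.89294945] (array([ 0.0464, -0.0012,  0.0005]), np.float64(0.0008846093375702857))
```

View pics/s9.png

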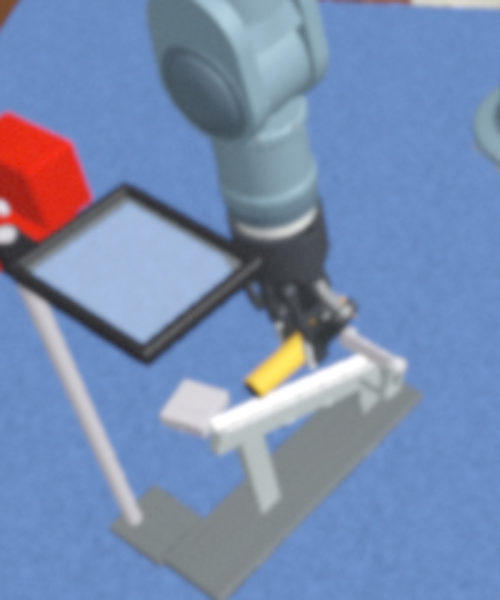

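View pics/w9.png

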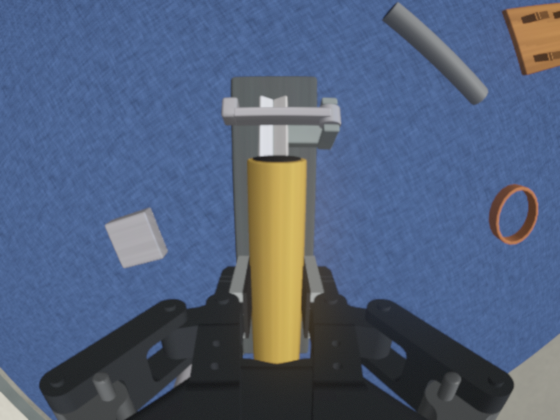

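```bash
python3 -m handwheel '[[0.0,-0.0014,0,0,0.1],[0.005,-0.0014,0,0,0.1],[0.010,-0.0014,0,0,0.1],[0.014,-0.0014,0,0,0.1]]' 25
python3 -m handwheel '[[0.003,0,0,0,0.1],[0.006,0,0,0,0.1],[0.008,0,0,0,0.1]]'
python3 - <<'E'
from h import *
T=toolT();p,d=snapshot('wrist');np.savez('pics/w10.npz',p=p,d=d,T=T);cv2.imwrite('pics/w10.png',p[:,:,::-1])
p,d=snapshot('scene');cv2.imwrite('pics/s10.png',cv2.resize(p[190:330,130:270,::-1],None,fx=4,fy=4,interpolation=cv2.INTER_CUBIC))
E
```

```text
clock: 10.85
eef_pos: [531.7, -205.8, 138.3]
tool_rot: [0.195, 0.68, -0.195, 0.679]
contact_force: [0.2, -0.8, -2.1]
finger_gap: 22.6
clock: 11.22
eef_pos: [531.5, -205.6, 131.2]
tool_rot: [0.195, 0.68, -0.195, 0.68]
contact_force: [-3.6, 2.6, 3.4]
finger_gap: 22.6
```

View pics/s10.png

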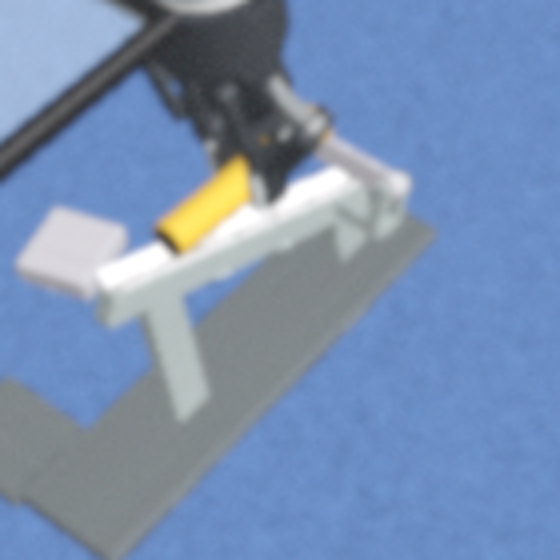

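View pics/w10.png

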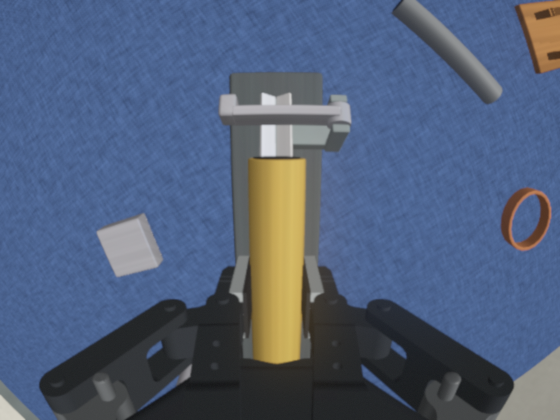

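The uphill end now touches the V with about 5 N, and the tube (u 248–305) is centred on the V (261–292). I'll keep lowering so it pivots in the pads.

```bash
python3 -m handwheel '[[0.003,0,0,0,0.1],[0.006,0,0,0,0.1],[0.009,0,0,0,0.1],[0.009,0,0,0,0.1]]' 25
python3 - <<'E'
from h import *
T=toolT();p,d=snapshot('wrist');cv2.imwrite('pics/w11.png',p[:,:,::-1])
p,d=snapshot('scene');cv2.imwrite('pics/s11.png',cv2.resize(p[190:330,130:270,::-1],None,fx=4,fy=4,interpolation=cv2.INTER_CUBIC))
E
```

```text
clock: 11.82
eef_pos: [531.3, -205.4, 121.7]
tool_rot: [0.195, 0.68, -0.195, 0.679]
contact_force: [-4.7, 3.2, 3.4]
finger_gap: 22.4
```

View pics/s11.png

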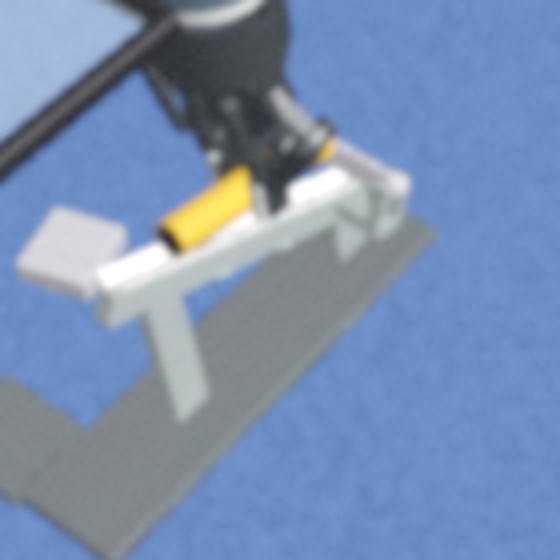

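View pics/w11.png

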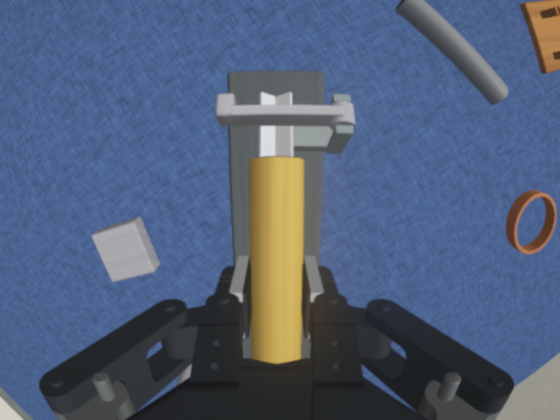

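Pivoting works at about 6 N of force. Continuing.

```bash
python3 -m handwheel '[[0.003,0,0,0,0.1],[0.006,0,0,0,0.1],[0.009,0,0,0,0.1],[0.011,0,0,0,0.1],[0.011,0,0,0,0.1]]' 25
python3 -m handwheel '[[0.0015,0,0,0,0.1],[0.003,0,0,0,0.1],[0.003,0,0,0,0.1]]' 25
python3 - <<'E'
from h import *
T=toolT();p,d=snapshot('wrist');cv2.imwrite('pics/w12.png',p[:,:,::-1]);print(torail(T[:3,3]))
p,d=snapshot('scene');cv2.imwrite('pics/s12.png',cv2.resize(p[190:330,130:270,::-1],None,fx=4,fy=4,interpolation=cv2.INTER_CUBIC))
E
```

```text
clock: 12.55
eef_pos: [532.3, -206.0, 110.8]
tool_rot: [0.195, 0.679, -0.195, 0.68]
contact_force: [-2.5, 2.3, 3.1]
finger_gap: 22.3
clock: 12.92
eef_pos: [532.7, -206.3, 108.3]
tool_rot: [0.195, 0.679, -0.195, 0.68]
contact_force: [-2.0, 1.9, 6.4]
finger_gap: 22.6
[ 74.49819655  -0.70253457 -10.43439576]
```

View pics/s12.png

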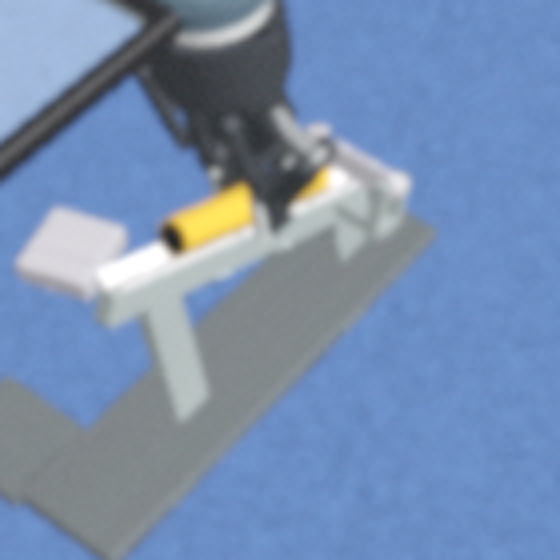

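View pics/w12.png

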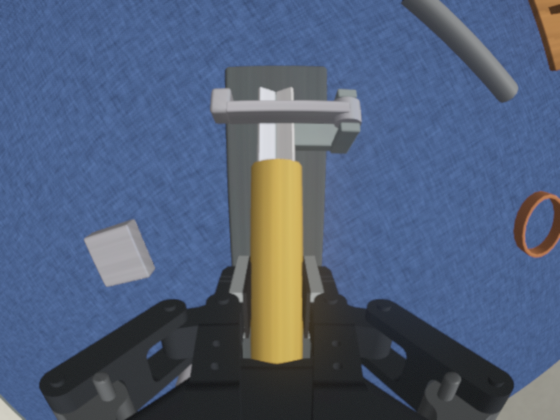

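```bash
python3 -m handwheel '[[0.001,0,0,0,0.1],[0.002,0,0,0,0.1],[0.002,0,0,0,0.1]]' 25
python3 -m handwheel '[[0.001,0,0,0,0.1],[0.0015,0,0,0,0.1],[0.0015,0,0,0,0.1]]' 25
python3 - <<'E'
from h import *
T=toolT();p,d=snapshot('wrist');np.savez('pics/w13.npz',p=p,d=d,T=T);print(torail(T[:3,3]))
hsv=cv2.cvtColor(p,cv2.COLOR_RGB2HSV)
m=(hsv[:,:,0]>=17)&(hsv[:,:,0]<=32)&(hsv[:,:,1]>100)
for u in (265,277,288): 
    w=np.where(m[120:320,u])[0]+120;print(u,w.min())
for x in (10,15,20,25): print(x,project('wrist',rp(x,0,12),T)[0])
for v in (170,200,240): 
    u=np.where(m[v,240:320])[0]+240;us=[]
    for y in (-12,12):
        xs=np.linspace(0,100,400);pr=project('wrist',np.array([rp(x,y,0) for x in xs]),T);us.append(np.interp(v,pr[:,1],pr[:,0]).round(1))
    print(v,u.min(),u.max(),us)
E
```

```text
clock: 13.4
eef_pos: [532.8, -206.4, 107.0]
tool_rot: [0.195, 0.679, -0.195, 0.681]
contact_force: [-2.5, 1.6, 9.4]
finger_gap: 22.7
clock: 13.78
eef_pos: [532.9, -206.4, 106.9]
tool_rot: [0.195, 0.678, -0.195, 0.681]
contact_force: [-6.3, 4.0, 18.5]
finger_gap: 22.8
[ 74.10390312  -0.72252494 -11.74666876]
265 161
277 160
288 161
10 [277.63204639 130.06260708]
15 [277.64634523 140.26662099]
20 [277.65987538 150.72999806]
25 [277.67254387 161.44028565]
170 252 301 [np.float64(252.2), np.float64(302.9)]
200 251 301 [np.float64(251.8), np.float64(303.4)]
240 251 302 [np.float64(251.3), np.float64(303.9)]
```

Seated: force rises steeply to 18 N, and the tube's lower end is near x = 24.5 mm. Opening now.

```bash
python3 -m handwheel '[[0,0,0,0,0.32],[0,0,0,0,0.36],[0,0,0,0,0.4],[0,0,0,0,0.4],[0,0,0,0,0.4]]' 25
python3 - <<'E'
from h import *
T=toolT();p,d=snapshot('wrist');np.savez('pics/w14.npz',p=p,d=d,T=T);print(torail(T[:3,3]));cv2.imwrite('pics/w14.png',p[:,:,::-1])
hsv=cv2.cvtColor(p,cv2.COLOR_RGB2HSV)
m=(hsv[:,:,0]>=17)&(hsv[:,:,0]<=32)&(hsv[:,:,1]>100)
print(np.where(m[120:320,277])[0].min()+120)
for x in (10,15,20,25): print(x,project('wrist',rp(x,0,12),T)[0])
for v in (170,200,240): 
    u=np.where(m[v,240:320])[0]+240;us=[]
    for y in (-12,12):
        xs=np.linspace(0,100,400);pr=project('wrist',np.array([rp(x,y,0) for x in xs]),T);us.append(np.interp(v,pr[:,1],pr[:,0]).round(1))
    print(v,u.min(),u.max(),us)
p,d=snapshot('scene');cv2.imwrite('pics/s14.png',cv2.resize(p[190:330,130:270,::-1],None,fx=4,fy=4,interpolation=cv2.INTER_CUBIC))
E
```

```text
clock: 14.45
eef_pos: [531.8, -205.9, 104.1]
tool_rot: [0.195, 0.68, -0.195, 0.68]
contact_force: [0.1, -0.6, -0.3]
finger_gap: 34.2
[ 71.77912649  -0.79321357 -13.80209612]
163
10 [277.8117495  133.00748934]
15 [277.82730643 143.41408793]
20 [277.84195246 154.08582592]
25 [277.85557992 165.00912901]
170 252 300 [np.float64(252.1), np.float64(303.4)]
200 251 301 [np.float64(251.6), np.float64(303.9)]
240 251 302 [np.float64(251.1), np.float64(304.4)]
```

View pics/s14.png

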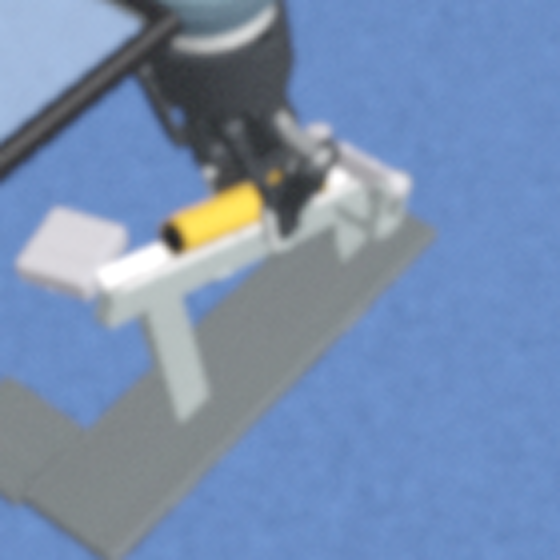

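View pics/w14.png

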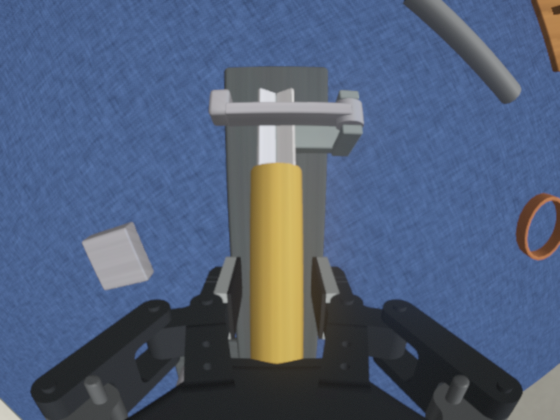

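```bash
python3 -m handwheel '[[0,0,0,0,0.4],[0,0,0,0,0.4],[-0.002,0,0,0,0.4],[-0.002,0,0,0,0.2],[-0.002,0,0,0,0.15],[-0.002,0,0,0,0.15],[-0.002,0,0,0,0.15]]' 20
python3 -m handwheel '[[0.0011,0,-0.0022,0,0.15],[0.0026,0,-0.0054,0,0.15],[0.0044,0,-0.009,0,0.15],[0.0061,0,-0.0126,0,0.15],[0.0079,0,-0.0162,0,0.15],[0.0088,0,-0.018,0,0.15],[0.0088,0,-0.018,0,0.15]]'
python3 - <<'E'
from h import *
T=toolT();p,d=snapshot('wrist');np.savez('pics/w15.npz',p=p,d=d,T=T);print(torail(T[:3,3]));cv2.imwrite('pics/w15.png',p[:,:,::-1])
hsv=cv2.cvtColor(p,cv2.COLOR_RGB2HSV)
m=(hsv[:,:,0]>=17)&(hsv[:,:,0]<=32)&(hsv[:,:,1]>100)
print(np.where(m[100:320,277])[0].min()+100)
for x in (0,5,10): print(x,project('wrist',rp(x,0,12),T)[0])
E
```

```text
clock: 15.42
eef_pos: [532.1, -206.0, 106.7]
tool_rot: [0.195, 0.679, -0.195, 0.68]
contact_force: [-0.7, -0.1, 4.2]
finger_gap: 23.2
clock: 16.3
eef_pos: [518.7, -197.7, 99.0]
tool_rot: [0.194, 0.678, -0.196, 0.681]
contact_force: [0.9, -1.3, 6.7]
finger_gap: 23.3
[ 55.65452962  -0.84755186 -11.57095268]
162
0 [277.90780704 147.60933847]
5 [277.92391032 158.24819145]
10 [277.93895526 169.12212734]
```

View pics/w15.png

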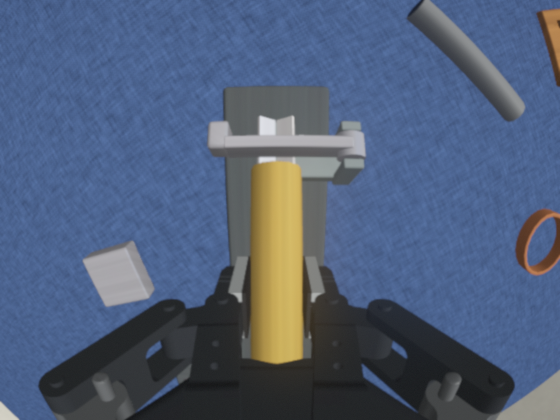

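Gap to the flag is about 7 mm (tube end at v 162, flag top face at v 134–150). Continuing in small steps.

```bash
python3 -m handwheel '[[0.0009,0,-0.0018,0,0.15],[0.0018,0,-0.0036,0,0.15],[0.0022,0,-0.0045,0,0.15],[0.0022,0,-0.0045,0,0.15]]' 20
python3 -m handwheel '[[0.0004,0,-0.0009,0,0.15],[0.0009,0,-0.0018,0,0.15],[0.0009,0,-0.0018,0,0.15]]' 20
python3 - <<'E'
from h import *
T=toolT();p,d=snapshot('wrist');print(torail(T[:3,3]));cv2.imwrite('pics/w16.png',cv2.resize(p[100:200,200:360,::-1],None,fx=5,fy=5,interpolation=cv2.INTER_CUBIC))
E
```

```text
clock: 16.85
eef_pos: [515.1, -195.5, 96.9]
tool_rot: [0.194, 0.678, -0.196, 0.682]
contact_force: [1.0, -0.4, 7.2]
finger_gap: 23.3
clock: 17.23
eef_pos: [513.9, -194.8, 96.2]
tool_rot: [0.194, 0.678, -0.196, 0.682]
contact_force: [2.3, -2.7, 7.2]
finger_gap: 23.2
[ 49.34901364  -0.88878995 -11.60130823]
```

View pics/w16.png

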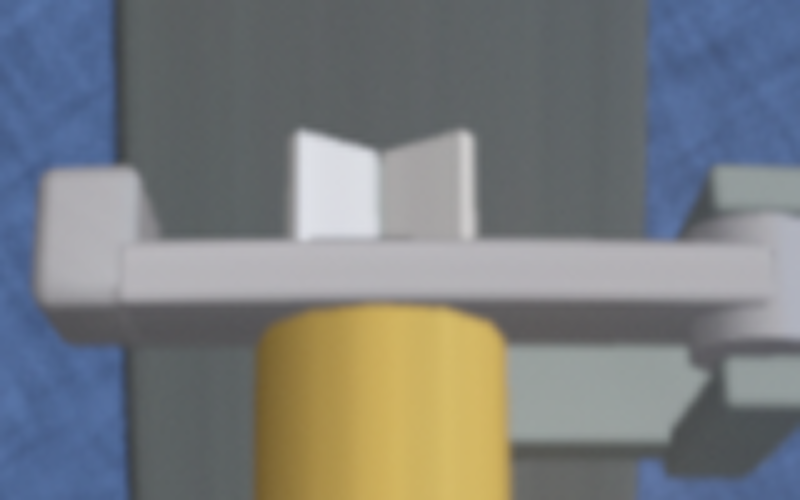

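```bash
python3 -m handwheel '[[0.0004,0,-0.0009,0,0.15],[0.0007,0,-0.0014,0,0.15],[0.0007,0,-0.0014,0,0.15],[0.0007,0,-0.0014,0,0.15]]' 20
python3 -m handwheel '[[0.0003,0,-0.0007,0,0.15],[0.0005,0,-0.001,0,0.15],[0.0005,0,-0.001,0,0.15]]' 20
python3 - <<'E'
from h import *
T=toolT();p,d=snapshot('wrist');print(torail(T[:3,3]));cv2.imwrite('pics/w17.png',cv2.resize(p[100:200,200:360,::-1],None,fx=5,fy=5,interpolation=cv2.INTER_CUBIC))
E
```

```text
clock: 17.77
eef_pos: [513.4, -194.4, 95.9]
tool_rot: [0.194, 0.677, -0.196, 0.682]
contact_force: [2.9, -2.7, 7.8]
finger_gap: 23.3
clock: 18.15
eef_pos: [513.3, -194.4, 95.9]
tool_rot: [0.194, 0.676, -0.196, 0.683]
contact_force: [3.5, -3.9, 8.8]
finger_gap: 23.4
[ 48.65728996  -0.87440172 -11.63002489]
```

View pics/w17.png

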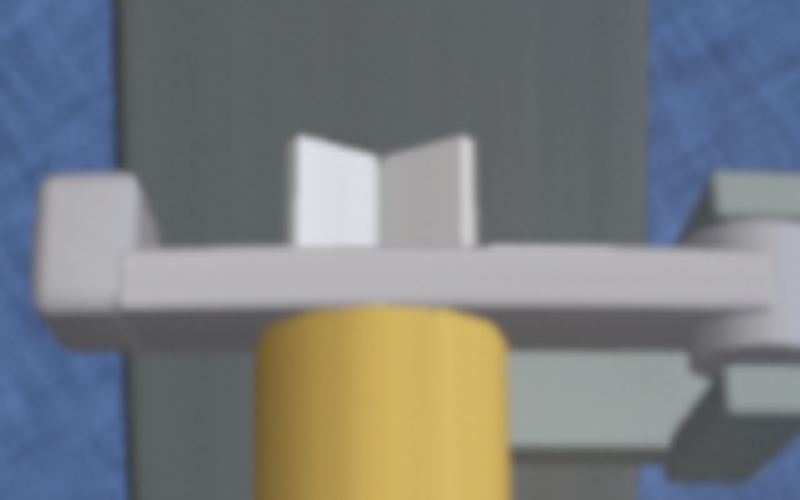

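The arm stalled (0.1 mm for 1.1 mm commanded) and the tube end touches the flag face in the picture. Releasing and retreating.

```bash
python3 -m handwheel '[[0,0,0,0,0.3],[0,0,0,0,0.34],[-0.001,0,0,0,0.42],[-0.001,0,0,0,0.42],[-0.001,0,0,0,0.42]]' 20
python3 -m handwheel '[[-0.01,0,0,0,0.42],[-0.03,0,0,0,0.42],[-0.07,0,-0.01,0,0.42],[-0.11,0,-0.02,0,0.42],[-0.11,0,-0.02,0,0.42]]'
python3 - <<'E'
from h import *
T=toolT();p,d=snapshot('wrist');np.savez('pics/w18.npz',p=p,d=d,T=T);cv2.imwrite('pics/w18.png',p[:,:,::-1]);cv2.imwrite('pics/w18c.png',cv2.resize(p[110:290,180:360,::-1],None,fx=3.3,fy=3.3,interpolation=cv2.INTER_CUBIC))
for P in [(0,0,11),(0,-12,0),(0,12,0),(120,-12,0),(120,12,0),(0,0,12),(60,12,0),(60,-12,0)]: print(P,project('wrist',rp(*P),T)[0].round(1))
p,d=snapshot('scene');cv2.imwrite('pics/s18.png',cv2.resize(p[190:330,130:270,::-1],None,fx=4,fy=4,interpolation=cv2.INTER_CUBIC))
p,d=snapshot('top');cv2.imwrite('pics/t18.png',p[:,:,::-1])
E
```

```text
clock: 18.82
eef_pos: [509.1, -191.7, 94.0]
tool_rot: [0.195, 0.68, -0.195, 0.68]
contact_force: [-0.6, 0.5, 0.3]
finger_gap: 35.8
clock: 19.45
eef_pos: [494.2, -182.0, 208.5]
tool_rot: [0.194, 0.677, -0.195, 0.682]
contact_force: [0.6, 0.2, 0.0]
finger_gap: 35.5
(0, 0, 11) [276.6 170.1]
(0, -12, 0) [262.1 173.8]
(0, 12, 0) [291.1 173.8]
(120, -12, 0) [261.6 321.2]
(120, 12, 0) [291.7 321.2]
(0, 0, 12) [276.6 169.7]
(60, 12, 0) [291.7 246.8]
(60, -12, 0) [261.6 246.8]
```

View pics/w18c.png

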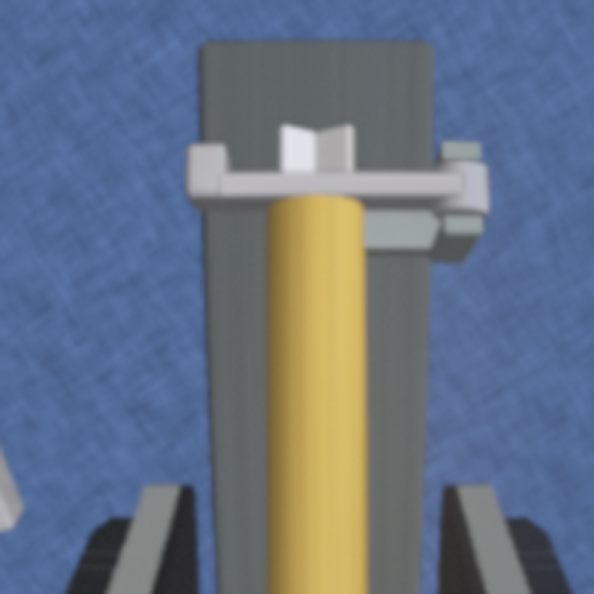

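View pics/s18.png

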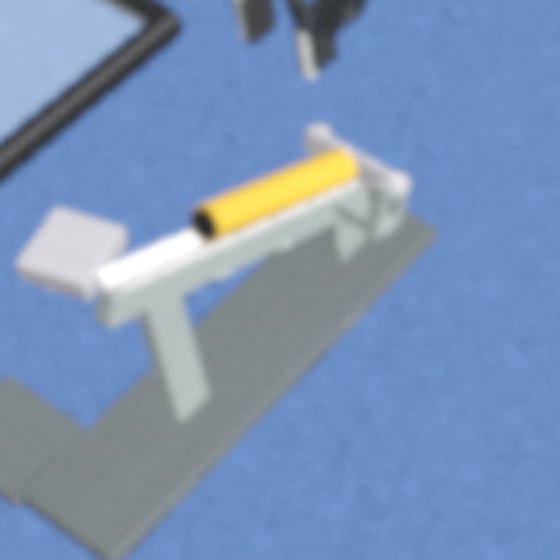

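View pics/t18.png

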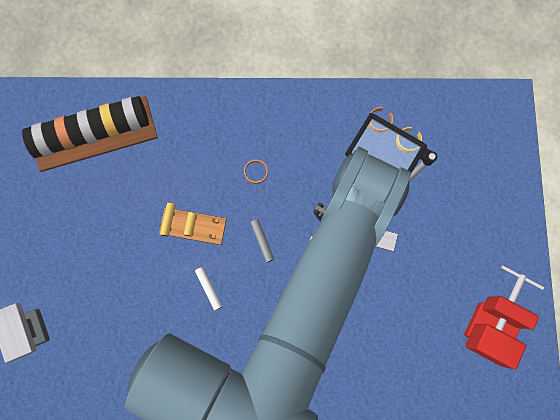

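```bash
python3 -c "
from station import *
print(get_obs()['contact_force'],get_obs()['clock']);print(close_job())"
```

```text
[-0.11191471 -0.05781869  0.86456975] 19.6
the job is handed in; nothing more can be done
None
```

The job is handed in at 19.6 s of robot time: the stop is down and the longest tube is lying in the V against it. No verdict came back.

- **Stop:** I flipped the flag across the rail and pressed it against its limit. The force rose from 7 to 17 N over 0.4 mm.
- **Loading:** I took the 120 mm brass tube from the rack (measured at 120.5 mm) and lowered it level onto the V. The tool could not be tilted, so the tube pivoted to the slope in the pads. I released it with its lower end about 24 mm uphill of the stop.
- **Moving to the stop:** I did this by lightly gripping the tube and sliding it down, not by pushing on its upper end. With the tool vertical, the magnifier blocked access behind the tube. The arm stalled when the tube reached the flag.

**Last checks:**
- The wrist picture shows the tube's end at the flag's face with no visible gap, estimated at 0.5 mm or less, and the tube centred in the V.
- The scene picture shows it lying along the rail.
- The fingers were clear of everything and the residual force was about 0.9 N.
- The other tubes and the bangle look unmoved in the top view. The bench block was partly hidden by the arm there, but looks in place in the scene view.

**Disagreements:** the top camera and wrist camera differed by about 3 mm on the tube's position and 1–2 mm across the rail. I followed the wrist camera.

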